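# Clamp the resin block in the bonding jig

### The job

One of the two bonding jigs has an amber resin block lying in its nest. Push the blue handle of that jig's toggle clamp down, over center, until it stays down by itself with the pad pressing on the block, then let go. Leave the clamp of the empty jig open, as it is.

Things in the scene. Friction and masses are not known exactly. Their poses are not given: they have to be found in the camera images.
- jig: The jig with the block: fixed plate 200x90x12 mm with a toggle clamp; its empty twin stands 240 mm or more to one side. Origin: on the table below the handle pivot, z up. The handle is on its -x side (toward the robot), the arm with black pad on +x. Pivot pin along y, 60 mm up. Handle: straight, 150 mm; blue grip 70 to 150 mm from the pivot, 30 wide, 18 thick. The open arm's tip is 130 mm up.
- handle (a joint): Handle angle, rad. 0: open, sloping up 0.95 rad above level (slope = 0.95 - value). 0.82: center. 0.95: level at its stop, upper side 69 mm above the table, locked. Friction holds it up to 0.5 (1 to 3 N at 100 mm out moves it); then the pad spring resists (under 10 N) and throws it back if let go short of center; past center it pulls the handle onto the stop. Follow the arc, or push straight down 75 mm out from the pivot.
- block: The loose amber resin block, 30 x 40 x 22 mm (x, y, z), a dark rock chip in its top. It lies in a nest (36 x 46 mm inside, rim 8 mm high) on the plate, centered 100 mm from the jig's origin along the jig's +x. Origin: centre of its underside, z up.
- spare_grip (a point): Middle of the upper side of the blue grip, 110 mm from the pivot, on the empty jig's handle. That jig has the same sizes; its handle is open too and must stay so.
There are look-alikes about, which are no part of the job. Leave any purple look-alike of the block alone.

How it is judged:
By the outcome, as a careful person would: the job done as asked, in the order asked, and still so for the second after the job is handed in, with the robot touching nothing.
It also fails if it takes over 29 s, if anything falls off the work surface, if the arm or the gripper's body presses on something with over 40 N, if the wrist force passes 120 N, or if a joint passes its speed limit or range.

### The arm

A 7-joint arm with a two-finger parallel gripper is mounted at the origin on the work surface. World frame = base frame: x ahead of the robot, y to its left, z up, the work surface at z = 0. Lengths are in m, angles in degrees, forces in N, time in s.
With the tool pointing down it reaches from about 0.425 to 0.925 m from the base axis. Payload 6.8 kg.
Tool frame: the origin (TCP) lies at the centre of the arm's flange, where the gripper is bolted on; the fingertips stand env.tips_ahead ahead of it and the grasp point (between the pads) lies 163 mm ahead of it (env.tips_ahead is the distance from the TCP to the fingertips, in m); z points along the fingers, y is the direction in which the jaws open and shut (so a half turn about z gives the same grasp; the last joint's range is limited). The gripper opens to 88 mm and grips with 3 to 60 N. Pads are 20 mm wide; open, the fingers measure 115 mm over their backs; the gripper's body (75 mm by 178 mm) begins 61 mm behind the grasp point.
Start: joints at [-6.194, 27.33, 1.283, 89.118, -0.659, 63.558, -4.761], TCP at [0.675, 0, 0.405] pointing down, gripper open.
Joint ranges: [-169.35, 169.35], [-19.33, 120.38], [-80.79, 83.38], [13.8, 139.57], [-78.32, 258.32], [9.67, 109.79], [-169.56, 169.56]. Speed limits (degrees/s): [136.94, 136.94, 180, 180, 180, 180, 180].

### API

Orientations are given as a 3x3 rotation matrix whose columns are the frame's x, y, z axes.
In Python, from bench import telemetry, snapshot, job, env gives the robot as it stands.
- The arm moves only by the tool apply_moves, never from a script. Its argument "deltas" is a list that holds one entry, the list of rows, each a list of 4 numbers: the shift along the tool's x, y, z normalised to -1 to 1, where 1 is 200 mm, then the turn about the tool's z normalised to -1 to 1, where 1 is 2 pi rad. In form: [[[tx, ty, tz, roll], ...]]. A call has 1 to 5 rows; each row is the pose to reach, as a shift and turn from the pose measured when the call began, along the tool's axes at that moment, turning the shorter way round; what a row does not reach only later rows make up. A row lasts 1/8 s, in which the tool goes at most 62.5 mm and 10.7 degrees, less where a joint would pass 70% of its speed; a pose out of reach is approached as far as the arm can. A call with a number of a shift or a turn outside -1 to 1 is refused whole. A call with a gripper value outside its range is refused whole. "gripper" is the closure, from 0 (fully open) to 1 (shut), set as the call begins (left out, the last holds). The fingers move at their own pace and stop on an object; "squeeze" is the grip in N (left out, the last holds). Time passes only in rows, so rows that repeat a pose let the fingers close. It gives the time, the measured TCP pose, the force and the opening at its end, in the units of the state.
- telemetry.observe(): the state, without advancing time (a new reading comes with each control period).
- snapshot(name): name is "scene" or "side" or "wrist"; returns a dict with "color" (480x640x3 uint8, blue, green, red), "z_map" (480x640 float32, m along the optical axis (not along the pixel's ray), 0 where there is no reading), "intrinsics" (3x3 intrinsics, pixels), "dist" ([k1, k2, p1, p2, k3] as OpenCV has them; the pictures are not rectified), "rvec" (rotation vector, rad) and "tvec" (3), from world to camera coordinates, as OpenCV has them; the wrist camera has in their place "T_tool_cam" (4x4, takes a point from camera to tool coordinates, whose origin is the TCP and whose axes are the flange's). Camera axes: x right, y down, z forward; pixel columns grow to the right and rows downward; lengths in m; the calibration is good to about 2 mm. A picture is of the moment at which its call begins: read the wrist's pose just before it.
- job.sign_off(): hands the job in, once; it reports no verdict.
The state is a dict: "clock": time; "qpos": joint angles; "joint_velocities": joint speeds; "joint_efforts": joint torques, N m; "ee_pos": TCP position; "ee_rot": TCP orientation; "force": force on the tool from outside, world axes, zero at the start; "moment": the same for the moment, N m; "grip_width": finger opening in m.
Only numpy, scipy, OpenCV 4.12 (cv2) and the standard library are available. Lean on these libraries where they do the work, as an engineer would, in place of code of your own. Each camera call takes 0.05 s, during which the arm holds its last target.

## Working session

There is one attempt and no reset: what is moved stays moved. The work goes in short steps, Python scripts to look and compute and a tool call to move; the robot and the scene stay as the last step left them, time stands still between calls to the robot, and variables do not carry over. Pictures are saved under pics/ and viewed, and the job is handed in when it is done.

Besides the shell and the picture viewer there is one more tool, called by a JSON object that holds its "op" and its "data". apply_moves: Moves the arm, as the interface text tells. Scaled input: -1 to 1 covers 200 mm each way for a shift and 2 pi rad each way for a turn. Its arguments: {"type":"object","properties":{"deltas":{"type":"array"},"gripper":{"type":"number"},"squeeze":{"type":"number"}},"required":["deltas"]}

```bash
ls; mkdir -p pics; cat > h.py <<'E'
import numpy as np, cv2
from bench import telemetry, snapshot, job, env
def save(n,im): cv2.imwrite('pics/'+n,im)
def pts(s):
    z=s['z_map'];K=s['intrinsics'];h,w=z.shape
    u,v=np.meshgrid(np.arange(w),np.arange(h))
    n=cv2.undistortPoints(np.stack([u,v],-1).reshape(-1,1,2).astype(np.float64),np.array(K),np.array(s['dist'])).reshape(h,w,2)
    c=np.dstack([n*z[...,None],z])
    R=cv2.Rodrigues(np.array(s['rvec'],float))[0]
    return (c-np.array(s['tvec']).reshape(3))@R
E
python3 - <<'E'
from h import *
st=telemetry.observe();print({k:np.round(v,3) for k,v in st.items()},env.tips_ahead)
for n in('scene','side'):
    s=snapshot(n);save(n+'0.png',s['color']);np.savez(n+'0.npz',P=pts(s),**s)
E
```

```text
pics
{'clock': np.float64(0.0), 'qpos': array([-6.195, 27.375,  1.28 , 89.177, -0.66 , 63.557, -4.762]), 'joint_velocities': array([-0.037,  0.019,  0.047,  0.054, -0.052,  0.045,  0.003]), 'joint_efforts': array([-1.0000e-03, -5.8285e+01,  1.5340e+00, -2.7261e+01, -5.4000e-02,
        1.7000e-02,  0.0000e+00]), 'ee_pos': array([0.675, 0.   , 0.404]), 'ee_rot': array([[-0.   ,  1.   , -0.002],
       [ 1.   ,  0.   , -0.   ],
       [-0.   , -0.002, -1.   ]]), 'force': array([-0.455, -0.997, -0.512]), 'moment': array([-0.004,  0.026,  0.047]), 'grip_width': np.float64(0.088)} 0.182
```

View pics/scene0.png

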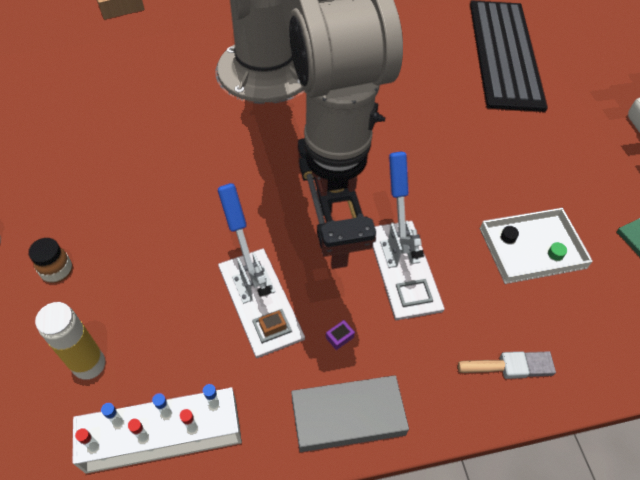

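View pics/side0.png

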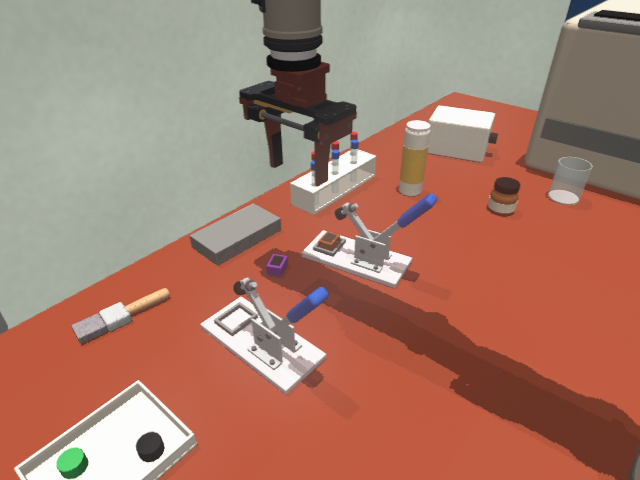

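The scene view shows two jigs. The left one, plate at about (260,300), has an amber block with a dark chip in its nest at (272,322). The right one, plate at (407,270), has an empty nest at (414,293). The purple look-alike lies loose at (341,334). The side view agrees: amber block at (329,243), empty nest at (236,318). Next I'll measure and check an enlarged crop.

```bash
python3 - <<'E'
from h import *
for n in('scene','side'):
    d=np.load(n+'0.npz');im=d['color'];P=d['P'];hsv=cv2.cvtColor(im,cv2.COLOR_BGR2HSV)
    m=cv2.inRange(hsv,(105,150,60),(125,255,255))
    k,l,stt,c=cv2.connectedComponentsWithStats(m)
    for i in range(1,k):
        if stt[i,4]<150: continue
        q=P[(l==i)&(d['z_map']>0)]
        mu=np.median(q,0);q=q[np.linalg.norm(q-mu,axis=1)<.07]
        w=np.linalg.svd(q-q.mean(0),full_matrices=False)[2][0]
        t=(q-q.mean(0))@w
        print(n,'blue',c[i].round(),stt[i,4],'mean',q.mean(0).round(4),'axis',w.round(3),'ext',t.min().round(3),t.max().round(3),'zmax',q[:,2].max().round(3))
    # white plates: height 12mm
    m=((hsv[...,1]<60)&(hsv[...,2]>150)&(abs(P[...,2]-.012)<.006)).astype(np.uint8)
    k,l,stt,c=cv2.connectedComponentsWithStats(cv2.morphologyEx(m,cv2.MORPH_CLOSE,np.ones((9,9))))
    for i in range(1,k):
        if stt[i,4]<1500: continue
        q=P[(l==i)&(m>0)]
        r=cv2.minAreaRect((q[:,:2]*1000).astype(np.float32))
        print(n,'plate',c[i].round(),stt[i,4],np.round(r[0],1),np.round(r[1],1),round(r[2],1),'z',np.median(q[:,2]).round(4))
    m=cv2.inRange(hsv,(7,120,60),(16,255,255))
    k,l,stt,c=cv2.connectedComponentsWithStats(m)
    for i in range(1,k):
        if stt[i,4]>40: print(n,'amber',c[i].round(),stt[i,4],np.median(P[l==i],0).round(4))
a=cv2.imread('pics/scene0.png')[170:360,205:455];b=cv2.imread('pics/side0.png')[180:390,190:450]
save('crop0.png',np.vstack([cv2.resize(a,(390,296),interpolation=2),cv2.resize(b,(390,300),interpolation=2)]))
save('crop1.png',cv2.resize(cv2.imread('pics/scene0.png')[175:355,210:450],None,fx=3.2,fy=3.2,interpolation=2))
E
```

```text
scene blue [399. 174.] 676 mean [0.5162 0.158  0.1552] axis [ 0.589 -0.007 -0.808] ext -0.038 0.04 zmax 0.185
scene blue [231. 207.] 735 mean [ 0.5299 -0.1353  0.1528] axis [ 0.612  0.122 -0.781] ext -0.037 0.04 zmax 0.183
scene plate [406. 278.] 3357 [617.1 158.7] [ 90.4 201.2] 89.7 z 0.0104
scene plate [259. 303.] 3772 [ 631.5 -112.7] [200.9  90.4] 11.6 z 0.0104
scene amber [119.  12.] 100 [-0.3049 -0.3508  0.0011]
scene amber [ 52. 264.] 328 [ 0.51   -0.4638  0.0412]
scene amber [ 65. 276.] 69 [ 0.5102 -0.455  -0.0007]
scene amber [272. 324.] 255 [ 0.6998 -0.1008  0.0313]
scene amber [ 92. 334.] 112 [ 6.433e-01 -4.029e-01 -6.000e-04]
scene amber [ 58. 357.] 80 [ 0.6692 -0.466  -0.001 ]
side plate [362. 261.] 1856 [ 631.  -112.1] [199.3  92.9] 11.9 z 0.0128
side plate [261. 345.] 4212 [616.6 159.9] [ 91.5 200.4] 89.5 z 0.0129
side plate [124. 440.] 5227 [625.4 405.2] [134.5 110.9] 89.7 z 0.0064
side amber [401. 163.] 56 [ 0.7157 -0.3952  0.0576]
side amber [425. 168.] 47 [ 0.7148 -0.5221  0.0013]
side amber [504. 197.] 297 [ 0.4823 -0.4524  0.0433]
side amber [500. 213.] 76 [ 0.4805 -0.4495  0.0048]
side amber [329. 239.] 100 [ 0.6832 -0.0935  0.0347]
side amber [153. 303.] 65 [0.8283 0.2232 0.0011]
side amber [422. 348.] 51 [0.4129 0.0025 0.0008]
side amber [567. 419.] 5607 [ 0.1967 -0.0168  0.0011]
```

View pics/crop1.png

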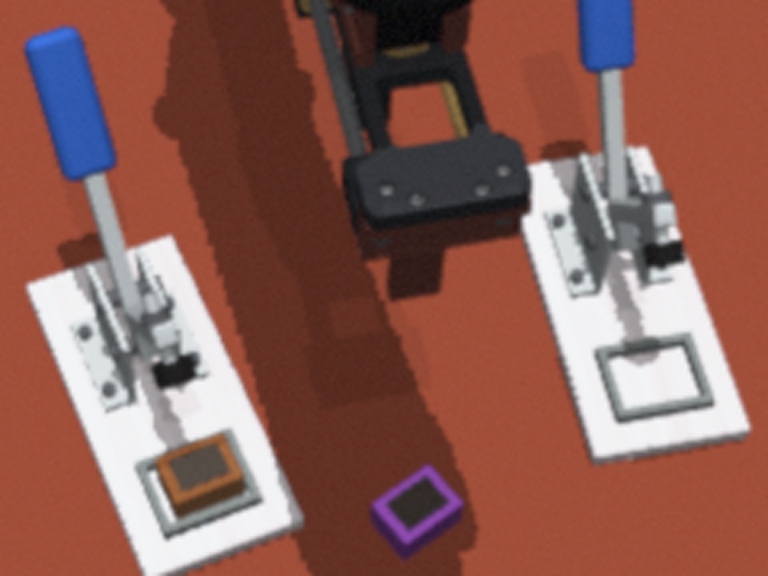

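The enlarged crop confirms it. The left jig (scene (259,303)) holds the amber block with the chip. The right jig (406,278) is empty. The purple block is loose on the table.

| Quantity | Measured | Expected |
|---|---|---|
| Plate size | 200x90 mm | 200x90 mm |
| Yaw | 11.7° | not given |
| Grip height | 153 mm | 155 mm |
| Handle pivot | about (0.587, -0.124) | not given |
| Block to pivot | about 100 mm | 100 mm |

Plan: close the fingers, turn tool y parallel to the pivot pin (+78.3°), position above the grip, then follow the arc down.

{"op": "apply_moves", "data": {"deltas": [[[-0.13, -0.14, 0, 0.028], [-0.27, -0.28, 0, 0.056], [-0.4, -0.42, 0, 0.084], [-0.54, -0.56, 0, 0.112], [-0.67, -0.7, 0, 0.14]]], "gripper": 1, "squeeze": 20}}

```text
clock: 0.72
ee_pos: [0.5336, -0.1349, 0.4037]
ee_rot: [[0.774, 0.633, -0.002], [0.633, -0.774, -0.0], [-0.002, -0.001, -1.0]]
force: [0.3, 0.1, 0.2]
grip_width: 0.0412
```

{"op": "apply_moves", "data": {"deltas": [[[0, 0, 0, 0.028], [0, 0, 0, 0.056], [0, 0, 0, 0.078], [0, 0, 0, 0.078], [0, 0, 0, 0.078]]]}}

```text
clock: 1.35
ee_pos: [0.5335, -0.1348, 0.4035]
ee_rot: [[0.98, 0.197, -0.003], [0.197, -0.98, -0.0], [-0.003, -0.001, -1.0]]
force: [-1.0, -0.0, 0.4]
grip_width: 0.0006
```

```bash
cat > st.py <<'E'
from h import *
st=telemetry.observe();p=st['ee_pos'];R=st['ee_rot']
yaw=np.radians(11.6);ex=np.array([np.cos(yaw),np.sin(yaw)]);ey=np.array([-ex[1],ex[0]])
piv=np.array([.587,-.1236]);d=p[:2]-piv
print('t',st['clock'].round(2),'p',p.round(4),'tipz',(p[2]-env.tips_ahead).round(4),'h',-(d@ex).round(4),'lat',(d@ey).round(4),'yaw tool x',np.degrees(np.arctan2(R[1,0],R[0,0])).round(1),'F',st['force'].round(1),'w',st['grip_width'].round(3),'z',R[:,2].round(3))
E
cat >pic.py <<'E'
from h import *
import sys
k=sys.argv[1]
for n in('scene','side'):
    s=snapshot(n);np.savez(n+k+'.npz',P=pts(s),**s)
    im=s['color'];c=im[130:370,180:500] if n=='scene' else im[120:360,220:540]
    save(n+k+'.png',cv2.resize(c,None,fx=2,fy=2,interpolation=2))
    hsv=cv2.cvtColor(im,cv2.COLOR_BGR2HSV)
    m=cv2.inRange(hsv,(105,150,60),(125,255,255));kk,l,stt,c=cv2.connectedComponentsWithStats(m)
    P=pts(s)
    for i in range(1,kk):
        if stt[i,4]>100:
            q=P[l==i];q=q[np.linalg.norm(q-np.median(q,0),axis=1)<.07];w=np.linalg.svd(q-q.mean(0),full_matrices=False)[2][0];print(n,c[i].round(),stt[i,4],q.mean(0).round(4),w.round(3))
E
python3 st.py; python3 pic.py 1
```

```text
scene [398. 174.] 673 [0.5162 0.158  0.1552] [ 0.592 -0.008 -0.806]
scene [232. 207.] 730 [ 0.5307 -0.1351  0.1519] [ 0.605  0.121 -0.787]
scene [209. 391.] 133 [ 0.8249 -0.2097  0.1109] [ 0.868  0.188 -0.459]
scene [159. 401.] 131 [ 0.8247 -0.2814  0.111 ] [ 0.886  0.372 -0.275]
scene [108. 410.] 143 [ 0.8246 -0.353   0.1111] [ 0.826  0.504 -0.254]Traceback (most recent call last):
  File "st.py", line 5, in <module>
    print('t',st['clock'].round(2),'p',p.round(4),'tipz',(p[2]-env.tips_ahead).round(4),'h',-(d@ex).round(4),'lat',(d@ey).round(4),'yaw tool x',np.degrees(np.arctan2(R[1,0],R[0,0])).round(1),'F',st['force'].round(1),'w',st['grip_width'].round(3),'z',R[:,2].round(3))
              ^^^^^^^^^^^^^^^^^
AttributeError: 'float' object has no attribute 'round'
```

```bash
sed -i "s/st\['clock'\].round(2)/round(float(st['clock']),2)/;s/st\['grip_width'\].round(3)/round(float(st['grip_width']),4)/" st.py; python3 st.py; python3 - <<'E'
from h import *
d=np.load('side1.npz');im=d['color'];h=cv2.cvtColor(im,cv2.COLOR_BGR2HSV);print(h[205:215:4,410:425:5].reshape(-1,3))
E
```

```text
t 1.45 p [ 0.5335 -0.1349  0.4036] tipz 0.2216 h 0.0546 lat -0.0003 yaw tool x 11.3 F [-0.4 -0.2  0. ] w 0.0006 z [-0.002 -0.    -1.   ]
[[  6 162 184]
 [124 102 108]
 [125  98  99]
 [124 101 109]
 [122 102 105]
 [125  98  99]
 [122  98 104]
 [125  99  98]
 [126  98  96]]
```

View pics/side1.png

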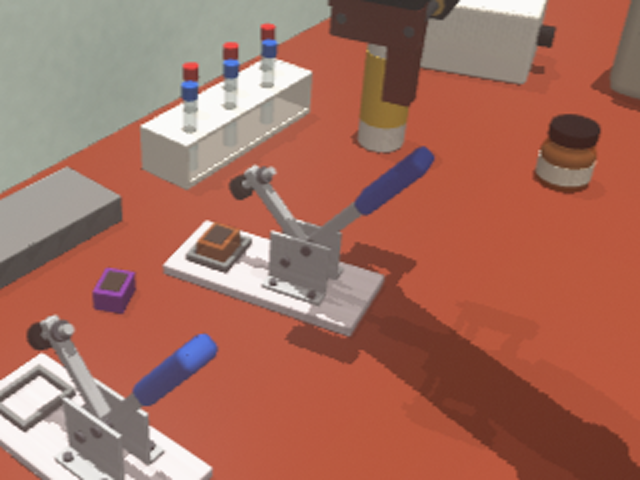

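View pics/scene1.png

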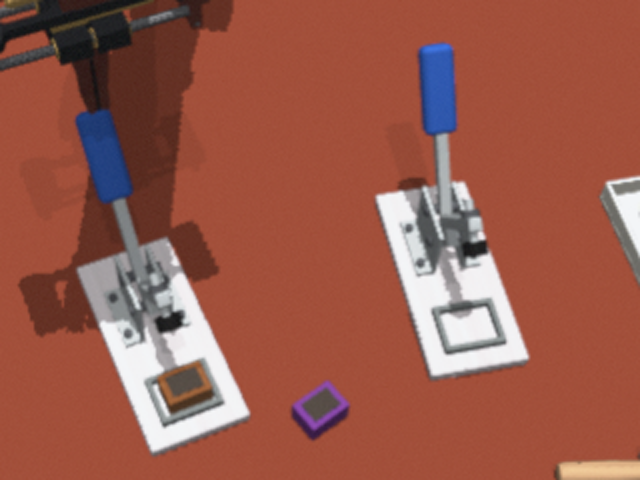

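```bash
python3 - <<'E'
from h import *
for n,o in(('scene',(180,130)),('side',(220,120))):
    d=np.load(n+'1.npz')
    q=np.array([[.5335,-.1349,.2216],[.5335,-.1349,.26],[.530,-.135,.153],[.505,-.141,.18]])
    u=cv2.projectPoints(q,d['rvec'],d['tvec'],d['intrinsics'],d['dist'])[0].reshape(-1,2);print(n,((u-o)*2).round(0).tolist())
    P=d['P'];m=(P[...,2]>.2)&(P[...,2]<.26)&(abs(P[...,0]-.533)<.04)&(abs(P[...,1]+.135)<.05)
    p=P[m];print(len(p),p.min(0).round(4) if len(p) else '',p.max(0).round(4) if len(p) else '', np.median(p[p[:,2]<.235],0).round(4))
E
```

```text
scene [[95.0, 102.0], [90.0, 68.0], [103.0, 153.0], [89.0, 111.0]]
243 [ 0.5219 -0.1467  0.2201] [ 0.5467 -0.1236  0.2596] [ 0.5418 -0.1343  0.2281]
side [[395.0, 100.0], [401.0, 56.0], [389.0, 173.0], [423.0, 153.0]]
358 [ 0.5187 -0.1479  0.222 ] [ 0.5422 -0.121   0.2597] [ 0.5277 -0.1265  0.2293]
```

The projected fingertip lands where it appears in the picture (crop (95,102)), directly above the grip with no lateral offset. In the side crop it hangs above the blue grip at (395,100). Descending to just above contact.

{"op": "apply_moves", "data": {"deltas": [[[0, 0, 0.08, 0], [0, 0, 0.16, 0], [0, 0, 0.25, 0], [0, 0, 0.25, 0]]]}}

```text
clock: 1.95
ee_pos: [0.5326, -0.1347, 0.3514]
ee_rot: [[0.981, 0.196, -0.007], [0.196, -0.981, 0.0], [-0.006, -0.002, -1.0]]
force: [-0.2, 0.4, -0.4]
grip_width: 0.0003
```

```bash
python3 st.py
```

```text
t 1.95 p [ 0.5326 -0.1347  0.3514] tipz 0.1694 h 0.0555 lat 0.0 yaw tool x 11.3 F [-0.2  0.4 -0.4] w 0.0003 z [-0.007  0.    -1.   ]
```

{"op": "apply_moves", "data": {"deltas": [[[-0.033, 0, 0.06, 0], [-0.075, 0, 0.105, 0], [-0.11, 0, 0.15, 0], [-0.145, 0, 0.2, 0], [-0.175, 0, 0.25, 0]]]}}

```text
clock: 2.58
ee_pos: [0.4974, -0.1417, 0.3011]
ee_rot: [[0.981, 0.195, -0.007], [0.196, -0.981, 0.0], [-0.006, -0.001, -1.0]]
force: [0.7, -0.1, 0.5]
grip_width: 0.0002
```

```bash
sed -i 's/(105,150,60),(125,255,255)/(105,85,50),(130,255,255)/' pic.py; python3 st.py; python3 pic.py 2
```

```text
t 2.58 p [ 0.4974 -0.1417  0.3011] tipz 0.1191 h 0.0914 lat 0.0003 yaw tool x 11.3 F [ 0.7 -0.1  0.5] w 0.0002 z [-0.007  0.    -1.   ]
scene [399. 174.] 726 [0.5161 0.1581 0.1549] [ 0.598 -0.009 -0.802]
scene [229. 214.] 479 [ 0.508  -0.1414  0.1062] [ 0.824  0.37  -0.429]
scene [209. 391.] 160 [ 0.8245 -0.2098  0.1105] [ 0.851  0.211 -0.481]
scene [159. 401.] 160 [ 0.8246 -0.2815  0.1101] [-0.153 -0.512 -0.845]
scene [108. 410.] 170 [ 0.8249 -0.3531  0.1108] [ 0.771  0.5   -0.394]
side [580.   6.] 351 [ 0.7092 -1.5261  0.2595] [-0.892  0.028  0.452]
side [432. 237.] 566 [ 0.4887 -0.1328  0.1103] [ 0.901  0.217 -0.377]
side [309. 302.] 505 [0.4999 0.169  0.1698] [ 0.613  0.236 -0.754]
```

View pics/side2.png

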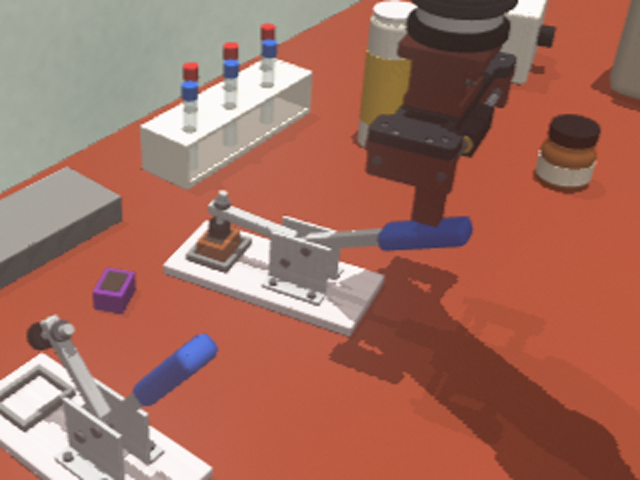

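The handle follows the finger, with slope now about 0.4 rad. In the side crop the grip is at (425,233) and the pad is arriving on the block at (218,235). Continuing past center.

{"op": "apply_moves", "data": {"deltas": [[[-0.02, 0, 0.055, 0], [-0.045, 0, 0.125, 0], [-0.055, 0, 0.175, 0], [-0.063, 0, 0.22, 0], [-0.065, 0, 0.245, 0]]]}}

```text
clock: 3.3
ee_pos: [0.4831, -0.1439, 0.2506]
ee_rot: [[0.981, 0.195, -0.011], [0.195, -0.981, 0.001], [-0.011, -0.003, -1.0]]
force: [-1.6, 0.4, 6.5]
grip_width: 0.0006
```

```bash
python3 st.py; python3 pic.py 3
```

```text
t 3.3 p [ 0.4831 -0.1439  0.2506] tipz 0.0686 h 0.1059 lat 0.001 yaw tool x 11.3 F [-1.6  0.4  6.5] w 0.0006 z [-0.011  0.001 -1.   ]
scene [399. 174.] 727 [0.5161 0.1581 0.1549] [ 0.593 -0.009 -0.805]
scene [230. 224.] 384 [ 0.4986 -0.1435  0.0654] [ 0.927  0.374 -0.011]
scene [209. 391.] 160 [ 0.8246 -0.2099  0.1106] [ 0.871  0.221 -0.439]
scene [159. 401.] 161 [ 0.8247 -0.2816  0.11  ] [-0.079 -0.449 -0.89 ]
scene [108. 410.] 171 [ 0.8248 -0.3532  0.1106] [ 0.781  0.488 -0.39 ]
side [580.   6.] 351 [ 0.7093 -1.5261  0.2593] [-0.892  0.024  0.452]
side [433. 259.] 558 [ 0.4808 -0.1351  0.0653] [-0.979 -0.205 -0.023]
side [309. 302.] 497 [0.4998 0.1689 0.1701] [ 0.613  0.251 -0.749]
```

View pics/side3.png

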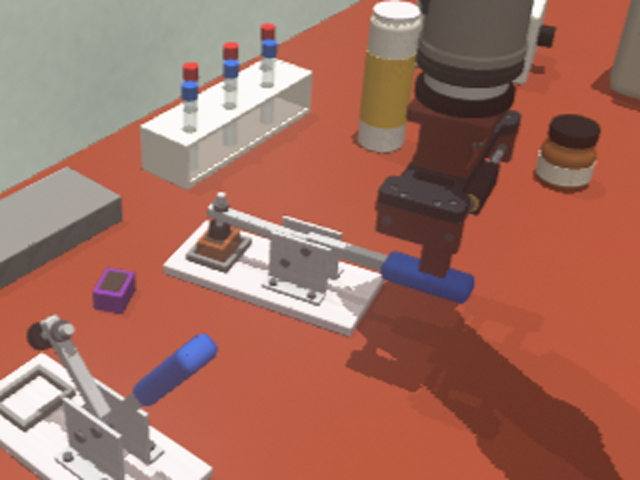

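The handle is level: the grip axis tilt is about 0.02, the tip is at 68.6 mm against the 69 mm stop, and the force is 6.5 N. The pad sits on the block at side crop (218,232). Lifting straight up.

{"op": "apply_moves", "data": {"deltas": [[[0, 0, -0.05, 0], [0, 0, -0.18, 0], [0, 0, -0.35, 0], [0, 0, -0.55, 0], [0, 0, -0.6, 0]]]}}

```text
clock: 4.03
ee_pos: [0.4852, -0.1444, 0.3741]
ee_rot: [[0.981, 0.195, -0.006], [0.195, -0.981, 0.001], [-0.005, -0.002, -1.0]]
force: [-0.1, 1.1, -0.4]
grip_width: 0.0001
```

{"op": "apply_moves", "data": {"deltas": [[[0, 0, 0, 0], [0, 0, 0, 0], [0, 0, 0, 0], [0, 0, 0, 0], [0, 0, 0, 0]]]}}

```text
clock: 4.65
ee_pos: [0.4851, -0.1444, 0.3737]
ee_rot: [[0.981, 0.195, -0.006], [0.195, -0.981, 0.001], [-0.006, -0.002, -1.0]]
force: [0.2, -1.4, 0.1]
grip_width: 0.0002
```

```bash
python3 st.py; python3 pic.py 4
```

```text
t 4.65 p [ 0.4851 -0.1444  0.3737] tipz 0.1917 h 0.104 lat 0.0001 yaw tool x 11.2 F [ 0.2 -1.4  0.1] w 0.0002 z [-0.006  0.001 -1.   ]
scene [399. 174.] 726 [0.5161 0.1581 0.1549] [ 0.598 -0.012 -0.802]
scene [229. 220.] 574 [ 0.4886 -0.1437  0.066 ] [ 0.98   0.196 -0.021]
scene [209. 391.] 160 [ 0.8245 -0.2098  0.1106] [ 0.878  0.219 -0.425]
scene [159. 401.] 161 [ 0.8246 -0.2815  0.1099] [0.14  0.452 0.881]
scene [108. 410.] 170 [ 0.8247 -0.3532  0.1106] [ 0.787  0.458 -0.413]
side [580.   6.] 351 [ 0.7095 -1.5265  0.2592] [-0.894  0.019  0.448]
side [434. 258.] 633 [ 0.4809 -0.1367  0.0663] [-0.977 -0.212 -0.011]
side [309. 302.] 512 [0.5002 0.1692 0.1693] [ 0.61   0.235 -0.757]
```

View pics/side4.png

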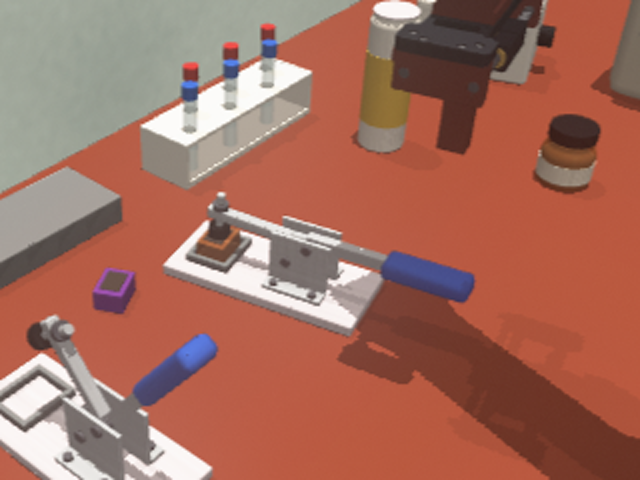

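View pics/scene4.png

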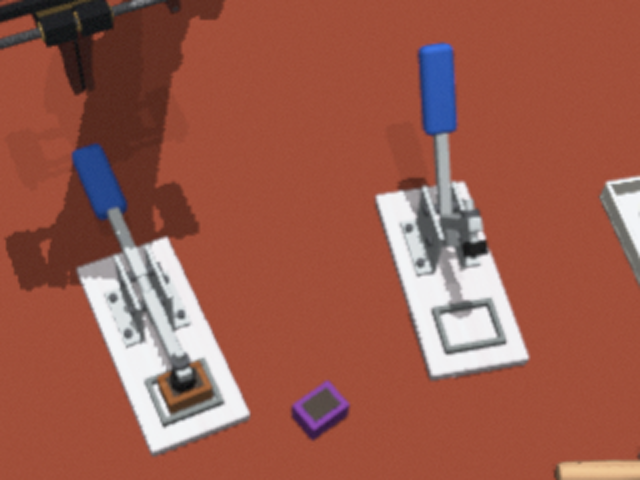

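With the tool 120 mm clear, the handle stays level (grip at side crop (428,275)). The pad is on the amber block (scene crop (183,380)), and the empty jig's handle is unchanged (scene crop (437,90)).

```bash
python3 -c "
from bench import job;print(job.sign_off())"
```

```text
the job is handed in; nothing more can be done
None
```

I closed the toggle clamp on the jig with the amber block, and it stayed down by itself after I let go. I pushed the blue handle along its arc with the closed fingertips, past center to its stop. Then I lifted the tool about 120 mm clear and handed the job in at about 4.7 s.

**Last checks:**
- **Handle:** after release it stayed level, with the grip axis tilted 0.02 rad or less in both views. The upper side of the grip measured about 66 mm, against 69 mm nominal. That figure is an average over the visible surface, sides included. At the stop, the fingertips touched it at 68.6 mm.
- **Block:** the pad sits on the block, which is still in its nest.
- **Forces:** the force reading was 6.5 N at the stop, the highest of my readings, and about zero after release.
- **Other items:** the empty jig's handle is still open and in the same place, and the purple look-alike was not touched.

None of the checks failed. The one hiccup was that my first blue mask missed both handles in the side view, so I widened it for the later pictures.

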